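Seat a power board in the test jig and hold it on the contacts

TASK

Swing the jig's dust cover open so that it stays open, then pick the power board up by its heat sink and lay it flat on the jig's bed, contact strip towards the spring pins. Push it fully home into the corner, end against both end-stop posts and long edge flush against the side fence, and finish still gripping the heat sink and pressing firmly against both stops: do not let go. Leave the multimeter, flux tin and screwdriver where they are.

Things in the scene. Friction and masses are not known exactly. Their poses are not given: they have to be found in the camera images.
- power_board: green circuit board, 100 (its x) by 64 mm (its y), 0.16 kg, on four 5 mm spacers; the board is 2 mm thick, 5 to 7 mm above the origin (centre under the spacers). At the +x end a black contact strip, 36 mm wide, 7 to 16 mm high, brass pads level with the board's end; two capacitors, 22 mm high, at the -x end. Its x points away from the robot, up to 0.6 rad off
- heat_sink (a point): centre of the top of the board's finned aluminium heat sink, 33 mm above the board's origin: 50 mm along the board's x, 26 mm along its y (the width to grip), 26 mm tall, in the middle of the board, with nothing tall on either side of it in y
- test_jig: fixed jig: aluminium plate 200 (x) by 130 (y) by 16 mm, origin centre of its underside; x points to the contacts, away from the robot up to 0.3 rad off. Black bed, top at z 17 mm, x -95 to +41, y -60 to +36 mm. The board is home with its origin at x -20, y +2, z 17 mm, its x along the jig's. Black housing behind the end stop, x 44 to 80, top at z 40 mm
- side_fence: steel bar on the jig's +y side, its face towards the bed at y = +34 mm of the jig's frame (x -72 to +24), top at z 26 mm; fixed. Its origin is that of the jig
- end_stop: two steel posts, 10 mm wide, at y -24 and +28 mm of the jig's frame, faces towards the bed at x = +30 mm, tops at z 28 mm; fixed. Its origin is that of the jig
- contact_head (a joint): how far the contact head with its eight brass spring pins is pushed back along the jig's +x (m): 0 when free, the pins 4 mm proud of the end-stop posts; about 0.004 with the board home. Spring: 3 N at 0, 1 N more per mm (7 N with the board home). With the rubbing on fence and bed, a push of 15 to 21 N along the jig's x and about 5 N towards the fence seats the board
- contact_pins (a point): middle of the row of pin tips, moves with the head; when free at x 26, y 2, z 29 mm of the jig's frame
- dust_cover (a joint): opening angle of the grey dust cover (rad): 0 shut, 1.57 upright, 1.9 fully back; a stiff hinge holds it where it is left (about 1 N at the knob moves it). Shut, its 27 mm deep front lip hangs before the pins, 3 mm above the bed, and keeps a board 14 mm short of the posts. It starts 0 to 0.15 open
- cover_knob (a point): centre of the cover's black knob, a round bar 12 mm thick and 24 mm long parallel to the hinge (the jig's y); gripped by its two ends it turns in the grip. The cover's plate, 50 mm wide, lies 19 mm below it. It moves round the hinge at 57 mm radius: shut, it is 52 mm nearer to the bed than the hinge and 24 mm higher
- cover_hinge (a point): middle of the cover's hinge line, at x 78, y 2, z 42 mm of the jig's frame; the line runs along the jig's y, and the cover swings up and away from the bed
- multimeter: yellow and black multimeter, 120 x 62 x 42 mm, lying behind the work; leave alone
- flux_tin: round flux tin, 50 mm wide, 23 mm high, behind the work; leave alone
- green_driver: small screwdriver, 140 x 14 x 14 mm, on the left; leave alone
- shelf_edge (a point): right end of the front edge of the wall shelf, which hangs over the back of the desk from here to the left (greater y) behind x = 0.70 m; its underside is 0.43 m above the desk. Keep the arm clear of it

How it is judged:
By the outcome, as a careful person would: the job done as asked, in the order asked, and still so for the second after the job is handed in, while the arm keeps its last pose, push and grip.
It also fails if it takes over 61 s, if anything falls off the work surface, if the arm or the gripper's body presses on something with over 40 N, if the wrist force passes 120 N, or if a joint passes its speed limit or range.

ROBOT

A 7-joint arm with a two-finger parallel gripper is mounted at the origin on a cart in front of the work surface, level with it; the furniture and walls round the work are solid. World frame = base frame: x ahead of the robot, y to its left, z up, the work surface at z = 0. Lengths are in mm, angles in rad, forces in N, time in s.
With the tool pointing down it reaches from about 350 to 900 mm from the base axis. Payload 7.2 kg.
Tool frame: the origin (TCP) lies midway between the tips of the shut fingers; the grasp point (between the pads) lies 19 mm behind it; z points along the fingers, y is the line along which they close (so a half turn about z gives the same grasp; the last joint's range is limited). The gripper opens to 88 mm and grips with 3 to 60 N. Pads are 20 mm wide; open, the fingers measure 115 mm over their backs; the gripper's body (75 mm by 178 mm) begins 61 mm behind the grasp point.
Start: joints at [1.262, 0.411, -0.013, 1.596, 0.006, 1.134, -0.082], TCP at [149.037, -606.974, 222.653] pointing down, gripper open.
Joint ranges: [-2.95, 2.95], [-0.29, 1.99], [-1.47, 1.44], [0.14, 2.54], [-1.03, 4.17], [0.13, 1.85], [-2.86, 2.86]. Speed limits (rad/s): [2.39, 2.39, 3.01, 3.01, 3.14, 3.14, 3.14].

INTERFACE

Orientations are given as a unit quaternion [x, y, z, w].
In Python, from workcell import move_to, move_linear, move_j, command_gripper, pause, inverse_kinematics, read_camera, Unreachable, finish_job, current_time_s, current_joint_pos, current_joint_velocities, current_joint_efforts, current_eef_pos, current_ee_rot, current_ft_force, current_ft_torque, current_gripper_width, current_grip_force gives the robot as it stands. Calls block until the motion is done:
- move_to(position, orientation): joint-space move of the TCP to a pose.
- move_linear(position, ori=None, v=150): straight line of the TCP; ori=None keeps the orientation; v is the mean speed in mm/s.
- move_j(angles): joint-space move.
- command_gripper(opening, f_grip=None): opening from 0.0 (shut) to 1.0 (fully open); f_grip is the grip in N (None keeps the last); returns when the fingers have stopped.
- pause(seconds).
- inverse_kinematics(position, orientation): joint angles nearest the present ones, or None.
- read_camera(name): name is "side" or "top"; returns a dict with "image" (400x640x3 uint8, red, green, blue), "range_z" (400x640 float32, mm along the optical axis (not along the pixel's ray), 0 where there is no reading), "intrinsics" (3x3 intrinsics, pixels), "xyz" and "attitude" of the camera in the world. Camera axes: x right, y down, z forward; pixel columns grow to the right and rows downward; lengths in mm; the calibration is good to about 2 mm. A picture is of the moment at which its call begins.
A pose or a line that the arm cannot do raises Unreachable and nothing moves.
- finish_job(): hands the job in; it is judged then, once.
Readings, each from a call of its own:
- current_time_s(): time.
- current_joint_pos(): joint angles.
- current_joint_velocities(): joint speeds.
- current_joint_efforts(): joint torques, N m.
- current_eef_pos(): TCP position.
- current_ee_rot(): TCP orientation.
- current_ft_force(): force on the tool from outside, world axes, zero at the start.
- current_ft_torque(): the same for the moment, N m.
- current_gripper_width(): opening from 0.0 (shut) to 1.0 (fully open).
- current_grip_force(): force on a finger pad.
Only numpy, scipy, OpenCV 4.12 (cv2) and the standard library are available. Lean on these libraries where they do the work, as an engineer would, in place of code of your own. Each camera call takes 0.05 s, during which the arm holds its last target. There are 200 camera calls.

## Working session

There is one attempt and no reset: what is moved stays moved. The work goes in short steps, each a Python script; the robot and the scene stay as the last script left them, time stands still between calls to the robot, and variables do not carry over. Pictures are saved under pics/ and viewed, at most 10 in all, crops included, and the job is handed in when it is done.

```bash
mkdir -p pics; ls
cat > h.py <<'E'
import numpy as np, cv2, pickle
from scipy.spatial.transform import Rotation as R
from workcell import *
def cloud(c):
    K=np.array(c["intrinsics"]);z=np.array(c["range_z"]);v,u=np.mgrid[:z.shape[0],:z.shape[1]]
    P=np.stack([(u-K[0,2])/K[0,0]*z,(v-K[1,2])/K[1,1]*z,z],-1)
    a=np.array(c["attitude"]); M=R.from_quat(a).as_matrix() if a.size==4 else a.reshape(3,3)
    W=P@M.T+np.array(c["xyz"]); W[z==0]=np.nan
    return W
E
python3 - <<'E'
from h import *
for n in("top","side"):
    c=read_camera(n);pickle.dump(c,open(n+".pkl","wb"));cv2.imwrite(f"pics/{n}0.png",c["image"][:,:,::-1])
    print(n,c["xyz"],c["attitude"],c["intrinsics"],(c["range_z"]==0).mean())
print(current_time_s(),current_ee_rot(),current_ft_force())
E
```

```text
pics
top [ 379.97492168  108.12826799 1542.85728847] [-0.69811125  0.70982378 -0.07424752  0.05725548] [[469.66662961   0.         320.14547646]
 [  0.         469.66662961 199.93178358]
 [  0.           0.           1.        ]] 0.00401953125
side [ 346.79814697 1058.44838061  681.43095976] [-0.11470029  0.82253849 -0.55329471  0.06433702] [[428.14677651   0.         323.18615294]
 [  0.         428.14677651 199.47865409]
 [  0.           0.           1.        ]] 0.00405859375
0.1 [ 9.92758370e-01  1.20126296e-01 -1.26805695e-04 -6.89105262e-04] [ 1.019893   -1.04917152  0.10069031]
```

View pics/top0.png

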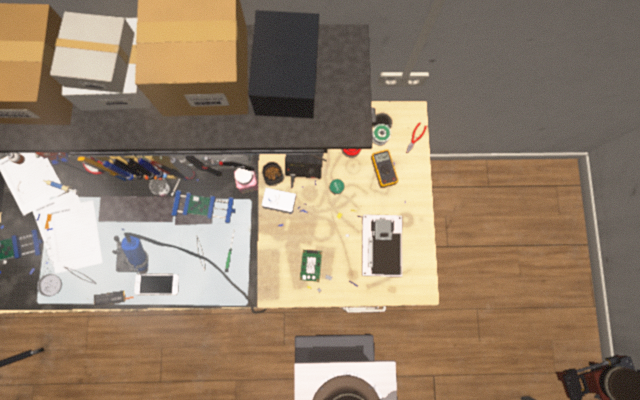

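View pics/side0.png

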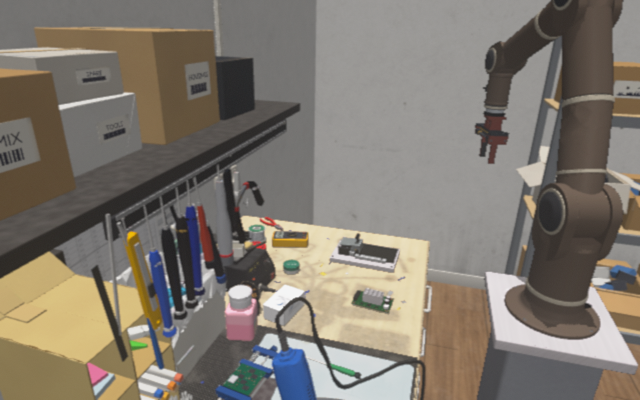

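The top view shows the power board at about (311,265) and the jig at (382,246), with its cover at (382,230). The side view has the board at (374,300) and the jig at (365,252). Next I'll enlarge both views and measure.

Run:
```python
from h import *
T=pickle.load(open("top.pkl","rb"));S=pickle.load(open("side.pkl","rb"))
a=cv2.resize(T["image"][205:285,290:410],None,fx=6,fy=6,interpolation=cv2.INTER_CUBIC)
b=cv2.resize(S["image"][228:318,320:410],None,fx=6,fy=6,interpolation=cv2.INTER_CUBIC)
cv2.imwrite("pics/top1.png",a[:,:,::-1]);cv2.imwrite("pics/side1.png",b[:,:,::-1])
W=cloud(T);V=cloud(S)
def st(m,W,n,lo,hi):
    m=m&(W[...,2]>lo)&(W[...,2]<hi);p=W[m].astype(np.float32)
    if len(p)<5: print(n,len(p));return
    r=cv2.minAreaRect(p[:,:2]);print(n,len(p),p.mean(0).round(1),"med z",np.median(p[:,2]).round(1),[np.round(x,1) for x in r])
for c,W,n in((T,W,"T"),(S,V,"S")):
    h=cv2.cvtColor(c["image"],cv2.COLOR_RGB2HSV).astype(int)
    reg=(W[...,0]>300)&(W[...,0]<650)&(W[...,1]<220)&(W[...,1]>-250)
    br=reg&(W[...,1]>20); jr=reg&(W[...,1]<20)
    st(br&(h[...,0]>50)&(h[...,0]<90)&(h[...,1]>110),W,n+" green",-5,60)
    st(br,W,n+" sink",24,50)
    st(jr,W,n+" jig>8",9,100); st(jr&(h[...,2]<70),W,n+" dark",8,30)
    st(jr,W,n+" cover",46,62); st(jr,W,n+" knob",62,100)
    np.set_printoptions(linewidth=220)
    st(reg&(np.abs(W[...,2])<6),W,n+" table",-20,20)
W=cloud(T)
print(W[215:278,382,2].round(0)); print(W[246,355:410,2].round(0)); print(W[265,298:326,2].round(0))
```

```text
T green 4Traceback (most recent call last):
  File "<stdin>", line 16, in <module>
  File "<stdin>", line 10, in st
cv2.error: OpenCV(4.12.0) /io/opencv/modules/imgproc/src/convhull.cpp:143: error: (-215:Assertion failed) total >= 0 && (depth == CV_32F || depth == CV_32S) in function 'convexHull'
```

View pics/top1.png

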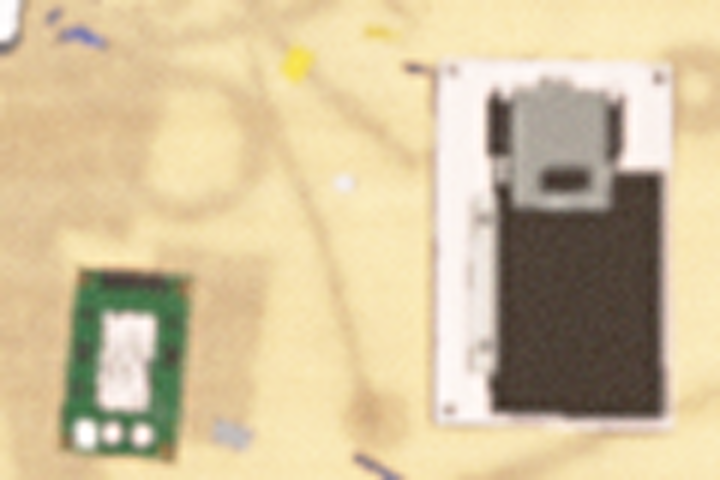

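View pics/side1.png

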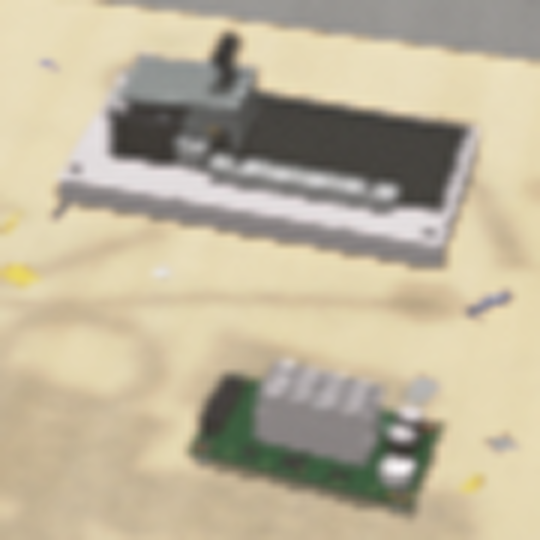

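The crops show the board's strip end (away from the robot) at (140,280) in the top crop, with the sink at (127,360). The jig plate corners are at (440,65), (670,65), (665,425) and (435,420), and the knob is at (567,180). In the side crop the knob stands above the cover at (228,50).

```bash
cat > m.py <<'E'
from h import *
np.set_printoptions(linewidth=200,suppress=True)
T=pickle.load(open("top.pkl","rb"));S=pickle.load(open("side.pkl","rb"))
def ray(c,uv):
    K=c["intrinsics"];uv=np.atleast_2d(uv);d=np.c_[(uv-K[[0,1],[2,2]])/K[0,0],np.ones(len(uv))]
    return np.array(c["xyz"]),R.from_quat(c["attitude"]).apply(d)
def onz(c,uv,z):
    o,d=ray(c,uv);return o+d*((z-o[2])/d[:,2])[:,None]
def tri(a,b):
    o1,d1=ray(T,a);o2,d2=ray(S,b);d1,d2=d1[0],d2[0]
    s=np.linalg.lstsq(np.c_[d1,-d2],o2-o1,rcond=None)[0];p,q=o1+s[0]*d1,o2+s[1]*d2
    return (p+q)/2,np.linalg.norm(p-q)
def rect(c,mask,z,n):
    nn,l,s,_=cv2.connectedComponentsWithStats(mask.astype(np.uint8));k=1+s[1:,4].argmax()
    ct=max(cv2.findContours((l==k).astype(np.uint8),cv2.RETR_EXTERNAL,cv2.CHAIN_APPROX_NONE)[0],key=len)[:,0].astype(float)
    p=onz(c,ct,z)[:,:2].astype(np.float32);r=cv2.minAreaRect(p);print(n,s[k,4],"ctr",np.round(r[0],1),"size",np.round(r[1],1),"ang",round(r[2],2))
    return r
E
python3 - <<'E'
from m import *
for c,n,(bx,jx) in((T,"T",((slice(245,285),slice(298,326)),(slice(212,282),slice(358,408)))),(S,"S",((slice(285,318),slice(346,396)),(slice(230,275),slice(328,404))))):
    W=cloud(c);h=cv2.cvtColor(c["image"],cv2.COLOR_RGB2HSV).astype(int)
    B=np.zeros(W.shape[:2],bool);B[bx]=1;J=np.zeros_like(B);J[jx]=1
    H,s,v=h[...,0],h[...,1],h[...,2]
    print(n,"board range z",np.nanpercentile(W[B][:,2],[1,10,50,90,99]),"jig",np.nanpercentile(W[J][:,2],[1,10,50,90,99]))
    g=B&(H>45)&(H<95)&(s>80); g=cv2.morphologyEx(g.astype(np.uint8),cv2.MORPH_CLOSE,np.ones((7,7)))>0
    rect(c,g&B,7,n+" board")
    for nm,m in(("sink z>24",B&(W[...,2]>26)),("jig z>9",J&(W[...,2]>9)),("cover",J&(W[...,2]>36)&(W[...,2]<62)),("knob",J&(W[...,2]>60))):
        p=W[m]
        if len(p)<4: print(nm,len(p));continue
        r=cv2.minAreaRect(np.ascontiguousarray(p[:,:2],np.float32));print(n,nm,len(p),"mean",p.mean(0).round(1),"rect",[np.round(x,2) for x in r])
    if n=="T":
        rect(c,J&(s<45)&(v>200)|J&(v<160)&(s<110),16,"T jig col")
        print(W[216:278:2,385,2].round(0)); print(W[228:262:3,360:404:2,2].round(0))
# triangulations from the crops (crop px /6 + offset, pixel-centre shift)
f=lambda u,v,o:np.array([(u+.5)/6-.5+o[0],(v+.5)/6-.5+o[1]])
to=(290,205);so=(320,228)
for nm,a,b in(("knob",(567,180),(229,45)),("plate near-left",(435,420),(442,246)),("plate far-left",(440,62),(62,182)),("sink near-left(top)",(98,410),(379,390)),("sink far-left",(103,315),(260,387)),
  ("board near-left",(65,450),(412,508)),("board far-left",(82,270),(195,452))):
    print(nm,*tri(f(*a,to),f(*b,so)))
E
```

```text
T board range z [-6.87833516 -2.70757298  4.3758073  15.26713413 34.72353673] jig [-6.32572719 -1.71726402 15.17647305 41.49074038 57.18333718]
T board 242 ctr [454.1 103.7] size [58.  90.9] ang 82.16
T sink z>24 54 mean [454.3 102.1  32.5] rect [array([447.65, 102.3 ]), array([25.58, 63.29]), np.float64(88.58)]
T jig z>9 2420 mean [ 514.7 -130.    22.6] rect [array([ 511.26, -136.17]), array([216.54, 160.39]), np.float64(0.35)]
T cover 377 mean [ 567.4 -129.9   47.2] rect [array([ 567.68, -130.87]), array([69.27, 72.59]), np.float64(88.14)]
T knob 28 mean [ 545.3 -129.8   74. ] rect [array([ 546.32, -130.45]), array([10.95, 22.55]), np.float64(1.99)]
T jig col 1991 ctr [ 515.6 -128.4] size [128.3 200.4] ang 87.09
[18. 28. 50. 41. 52. 51. 51. 52. 52. 75. 49. 51. 17. 18. 13. 16. 17. 17. 23. 26. 16. 17. 16. 22. 12. 16. 14. 24. 16. 13. -1.]
[[-2. -4. 14. 16. 18. 10. 42. 35. 53. 47. 48. 47. 55. 47. 49. 48. 43. 18. 18. 16. 15. -9.]
 [ 1.  1. 19. 12. 14. 21. 14. 27. 46. 46. 53. 46. 52. 42. 50. 54. 22. 11.  6. 20.  8.  1.]
 [-6. -0. 13. 21. 21. 15. 15. 24. 49. 50. 42. 77. 72. 81. 81. 55. 18
[... 1336 characters left out ...]
y([ 561.75, -125.8 ]), array([68.23, 67.74]), np.float64(87.94)]
S knob 26 mean [ 541.2 -124.4   70.7] rect [array([ 540.78, -127.06]), array([26.61,  9.74]), np.float64(77.8)]
knob [ 542.00152247 -129.65495981   72.01480581] 1.5223734984555235
plate near-left [419.48995428 -62.40325138  12.08329326] 3.1330735398998373
plate far-left [615.51925299 -72.38398366   9.28299025] 1.2681836317546136
sink near-left(top) [427.85486893 118.49581772  44.88786444] 1.434454542024583
sink far-left [478.84271714 115.29663587  34.02614581] 0.07412104085376214
board near-left [408.13558837 136.86182532   1.12890442] 1.7148561695134583
board far-left [504.74627187 126.47599484   2.50301791] 1.5964571370045033
```

```bash
cat >> h.py <<'E'
JC=np.array([515.6,-128.4]);JY=-0.0505
def jw(x,y,z,c=JC,yaw=JY):
    s,k=np.sin(yaw),np.cos(yaw);return np.array([c[0]+k*x-s*y,c[1]+s*x+k*y,z])
def q(yaw): return (R.from_euler("z",yaw)*R.from_quat([1,0,0,0])).as_quat()
def st(n): print(n,"t%.1f"%current_time_s(),"p",np.round(current_eef_pos(),1),"F",np.round(current_ft_force(),1),"w%.3f g%.1f"%(current_gripper_width(),current_grip_force()),flush=True)
def knob(th): a=np.arctan2(24,52)+th;r=np.hypot(24,52);return 78-r*np.cos(a),2,42+r*np.sin(a)
E
python3 - <<'E'
from h import *
th0=.07;D=np.array([0,0,-12]);k=jw(*knob(th0));print(k)
move_to(k+[0,0,90],q(JY));st("above")
move_linear(k+D,v=100);st("down")
command_gripper(0.0,10);st("grip")
E
```

```text
[ 543.47148484 -127.80615474   69.57825207]
above t2.3 p [ 543.3 -129.   159.6] F [-1.  -0.8 -0.6] w1.000 g0.0
down t3.5 p [ 544.  -127.9   58.2] F [-0.   0.1 -0.5] w1.001 g0.0
grip t4.5 p [ 543.3 -129.8   57.6] F [-0.1 -6.1  0.2] w0.268 g10.0
```

```bash
sed -i 's/-128.4\])/-130.5])/' h.py
python3 - <<'E'
from h import *
th0=.07;D=np.array([0,0,-12])
for i,th in enumerate(np.linspace(.2,1.8,9)):
    move_linear(jw(*knob(th))+D,v=60)
    if i%2==0: st("%.2f"%th)
    if np.linalg.norm(current_ft_force())>35: print("high");break
st("end");c=read_camera("side");cv2.imwrite("pics/side2.png",cv2.resize(c["image"][210:320,310:410],None,fx=5,fy=5)[:,:,::-1])
E
```

```text
0.20 t4.8 p [ 547.5 -130.2   64.1] F [-1.5 -1.4  1.9] w0.268 g10.0
0.60 t5.5 p [ 565.1 -131.    79.7] F [-0.9 -1.5  3. ] w0.271 g10.0
1.00 t6.2 p [ 586.6 -132.    86.9] F [ 0.6 -1.   1.1] w0.275 g10.0
1.40 t6.8 p [ 609.3 -133.    85.4] F [0.9 1.  2.5] w0.269 g10.0
1.80 t7.5 p [ 629.3 -133.9   75.3] F [3.4 2.3 3.4] w0.270 g10.0
end t7.5 p [ 629.3 -133.9   75.3] F [3.4 2.3 3.4] w0.270 g10.0
```

View pics/side2.png

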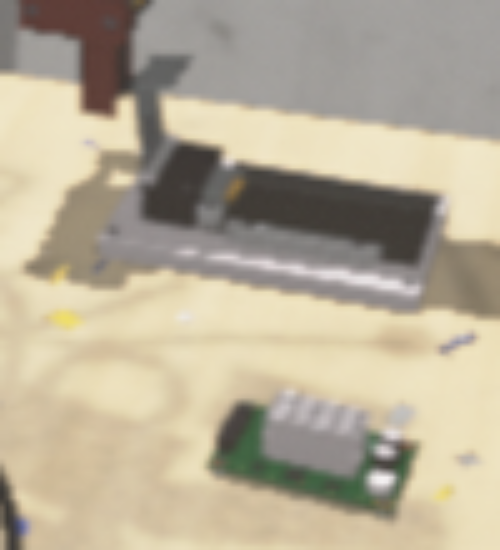

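The side view shows the cover standing back at (155,120), with the fingers still at its knob. The pins are exposed at (233,190). Next I'll release the knob and pick the board.

Run:
```python
from h import *
command_gripper(1.0);p=current_eef_pos();move_linear(p+np.array([8,0,100]),v=200);st("up")
B=np.array([453.5,103.5]);Y=-.12
move_to([*B,110],q(Y));command_gripper(.62);st("above board")
move_linear([*B,12],v=100);st("down")
command_gripper(0.0,35);st("grip")
p=current_eef_pos();move_linear([p[0],p[1],70],v=100);pause(.2);st("lift")
for n in("side","top"):
    c=read_camera(n);pickle.dump(c,open(n+"2.pkl","wb"))
    sl=(slice(215,315),slice(290,410)) if n=="side" else (slice(205,285),slice(290,410))
    cv2.imwrite(f"pics/{n}3.png",cv2.resize(c["image"][sl],None,fx=5,fy=5,interpolation=cv2.INTER_CUBIC)[:,:,::-1])
a,b=[cv2.imread(f"pics/{n}3.png") for n in("side","top")];b=cv2.resize(b,(600,400))
cv2.imwrite("pics/both3.png",cv2.resize(np.vstack([a,b]),None,fx=.66,fy=.66))
```

```text
up t9.3 p [ 636.1 -134.2  174.2] F [-0.5 -0.1 -1.1] w1.001 g0.0
above board t11.2 p [453.5 103.5 110. ] F [-0.4  0.3  0.1] w0.620 g0.0
down t12.3 p [453.9 103.6  12.4] F [-0.2 -0.3  0.5] w0.618 g0.0
grip t12.9 p [453.6 103.4  12.2] F [ 0.8 -0.1  2.6] w0.292 g35.0
lift t13.8 p [453.2 103.4  69.4] F [ 0.2 -0.  -1.1] w0.293 g35.0
```

View pics/both3.png

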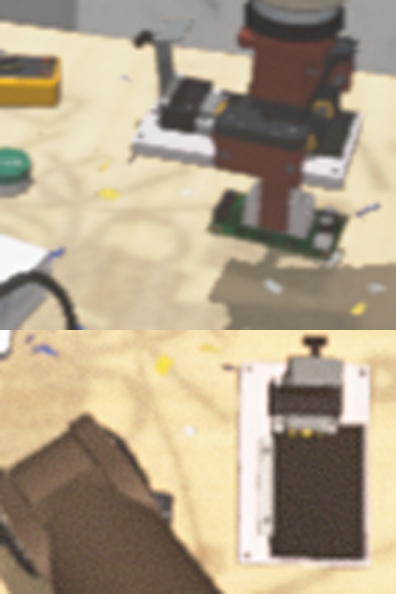

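The side view (top half) shows the board level in the fingers at (275,225), with the cover upright at (170,60). The top view (lower half) shows the jig clear, with the pins exposed at (300,430). Next I'll carry the board over, lower it short of the corner, and feel for the bed.

Run:
```python
from h import *
p=current_eef_pos();move_linear([p[0],p[1],110],v=150)
a=jw(-40,-5,100);move_to(a,q(JY));st("above")
move_linear(jw(-40,-5,33),v=120);pause(.3);st("33");f0=current_ft_force()
for z in np.arange(31,23,-1.):
    move_linear(jw(-40,-5,z),v=30)
    st(z)
    if current_ft_force()[2]-f0[2]>4: break
```

```text
above t15.3 p [ 475.3 -131.9   99.5] F [-0.2  1.1 -0.3] w0.292 g35.0
33 t16.3 p [ 475.8 -133.6   33.6] F [ 0.5 -0.8 -1.5] w0.294 g35.0
31.0 t16.5 p [ 475.3 -133.5   30.9] F [-0.7  0.  -1.3] w0.296 g35.0
30.0 t16.8 p [ 475.3 -133.4   29.9] F [ 0.5  0.6 -2.5] w0.295 g35.0
29.0 t17.0 p [ 475.5 -133.5   29.2] F [-0.9  1.4  2.8] w0.296 g35.0
```

```bash
cat >> h.py <<'E'
def jf():
    fs=[]
    for _ in range(4): pause(.04);fs.append(current_ft_force())
    f=np.mean(fs,0);s,k=np.sin(JY),np.cos(JY);return np.array([k*f[0]+s*f[1],-s*f[0]+k*f[1],f[2]])
def jp():
    d=np.array(current_eef_pos())[:2]-JC;s,k=np.sin(JY),np.cos(JY);return np.array([k*d[0]+s*d[1],-s*d[0]+k*d[1],current_eef_pos()[2]])
def js(n):
    e=R.from_quat(current_ee_rot())*R.from_quat([1,0,0,0]).inv();f=jf();print(n,"t%.1f"%current_time_s(),"jp",jp().round(1),"jF",f.round(1),"yaw %.3f"%e.as_euler("zyx")[0],"T",np.round(current_ft_torque(),2),"w%.3f"%current_gripper_width(),flush=True);return f
E
python3 - <<'E'
from h import *
js("0")
for y in np.arange(-3,9,1.):
    move_linear(jw(-40,y,29),v=40)
    f=js(y)
    if f[1]<-6: break
E
```

```text
0 t17.2 jp [-39.8  -5.   29.2] jF [-0.5  0.1  3.4] yaw -0.050 T [0.04 0.31 0.  ] w0.298
-3.0 t17.6 jp [-39.7  -3.2  29.2] jF [-0.3 -2.1  4.4] yaw -0.051 T [-0.38  0.11  0.02] w0.291
-2.0 t18.0 jp [-39.7  -2.3  29.2] jF [ 0.2 -3.2  5.3] yaw -0.051 T [-0.64  0.04  0.  ] w0.297
-1.0 t18.4 jp [-39.7  -1.3  29.2] jF [-0.4 -3.1  5.3] yaw -0.051 T [-0.6   0.03 -0.07] w0.298
0.0 t18.9 jp [-39.7  -0.3  29.2] jF [-0.2 -3.1  5.7] yaw -0.051 T [-0.64  0.07  0.04] w0.293
1.0 t19.3 jp [-39.8   0.7  29.1] jF [-0.2 -3.3  5.3] yaw -0.051 T [-0.66  0.09  0.  ] w0.295
2.0 t19.7 jp [-39.7   1.4  29.2] jF [ 0.3 -4.2  5.5] yaw -0.051 T [-0.91  0.05  0.03] w0.291
3.0 t20.1 jp [-39.7   1.4  29.2] jF [ 0.8 -7.3  4.7] yaw -0.051 T [-1.5   0.03  0.1 ] w0.292
```

Run:
```python
from h import *
move_linear(jw(-28,2.8,29),v=60);js(-28)
for x in np.arange(-26,-5,1.):
    move_linear(jw(x,2.8,29),v=40)
    f=js(x)
    if f[0]<-18: break
```

```text
-28 t20.6 jp [-30.3   1.5  29. ] jF [-6.9 -6.3 12.8] yaw -0.051 T [-1.15  1.64  0.27] w0.289
-26.0 t21.0 jp [-29.9   1.5  28.9] jF [-12.3  -5.3  18.8] yaw -0.051 T [-0.99  2.6   0.27] w0.294
-25.0 t21.4 jp [-29.8   1.5  28.9] jF [-15.7  -4.9  21.7] yaw -0.051 T [-0.88  3.21  0.21] w0.291
-24.0 t21.9 jp [-28.3   1.5  28.9] jF [-13.4  -5.2  20.3] yaw -0.051 T [-0.92  2.88  0.24] w0.295
-23.0 t22.3 jp [-27.4   1.4  28.9] jF [-13.9  -5.1  20. ] yaw -0.051 T [-0.94  2.91  0.28] w0.292
-22.0 t22.7 jp [-26.3   1.5  28.9] jF [-13.4  -5.5  19.8] yaw -0.051 T [-0.87  2.89  0.27] w0.295
-21.0 t23.1 jp [-25.3   1.5  28.9] jF [-13.3  -5.   20.4] yaw -0.051 T [-0.85  2.84  0.22] w0.295
-20.0 t23.5 jp [-24.4   1.5  28.9] jF [-14.   -4.9  20.3] yaw -0.051 T [-0.84  2.97  0.29] w0.294
-19.0 t23.9 jp [-24.3   1.5  28.9] jF [-17.1  -4.8  23.3] yaw -0.051 T [-0.79  3.53  0.26] w0.293
-18.0 t24.4 jp [-24.1   1.5  28.8] jF [-18.7  -4.5  25.4] yaw -0.051 T [-0.67  4.01  0.26] w0.290
```

Run:
```python
from h import *
z=31.5;x=-18.
for i in range(12):
    move_linear(jw(x,2.8,z),v=40)
    f=js((x,z))
    if f[0]<-18 and f[2]<10: break
    z=np.clip(z+(f[2]-5)/8,29,38)
    if f[0]>-18: x+=min(1.5,(19+f[0])/3)
c=read_camera("top");pickle.dump(c,open("top4.pkl","wb"))
cs=read_camera("side");pickle.dump(cs,open("side4.pkl","wb"))
a=cv2.resize(c["image"][205:285,345:425],(480,480),interpolation=cv2.INTER_CUBIC);b=cv2.resize(cs["image"][215:275,325:405],(640,480),interpolation=cv2.INTER_CUBIC)
cv2.imwrite("pics/p4.png",cv2.resize(np.hstack([a,b]),None,fx=.71,fy=.71)[:,:,::-1])
```

```text
(-18.0, 31.5) t24.8 jp [-22.1   1.5  30.1] jF [-7.1 -5.4  2.6] yaw -0.051 T [-1.21  1.8   0.3 ] w0.294
(-16.5, np.float64(31.20336961502186)) t25.2 jp [-20.9   1.5  29.6] jF [-7.3 -5.6  2.2] yaw -0.051 T [-1.22  1.83  0.32] w0.292
(-15.0, np.float64(30.84739172470423)) t25.6 jp [-20.2   1.5  29.2] jF [-10.5  -5.9   2.9] yaw -0.051 T [-1.15  2.19  0.3 ] w0.295
(-13.5, np.float64(30.58968495372499)) t26.0 jp [-20.1   1.5  29. ] jF [-15.1  -5.    9. ] yaw -0.051 T [-0.93  3.08  0.35] w0.297
(np.float64(-12.191908278686693), np.float64(31.092297775091108)) t26.4 jp [-20.1   1.6  29.1] jF [-17.7  -4.8   9.4] yaw -0.051 T [-0.89  3.65  0.36] w0.292
(np.float64(-11.771262660666064), np.float64(31.646518385848378)) t26.9 jp [-20.    1.5  29.3] jF [-16.7  -5.    6.8] yaw -0.051 T [-0.88  3.63  0.33] w0.292
(np.float64(-11.01169326387953), np.float64(31.874178332172473)) t27.3 jp [-20.    1.6  29.3] jF [-18.8  -5.2   6.2] yaw -0.051 T [-0.88  3.99  0.31] w0.296
```

View pics/p4.png

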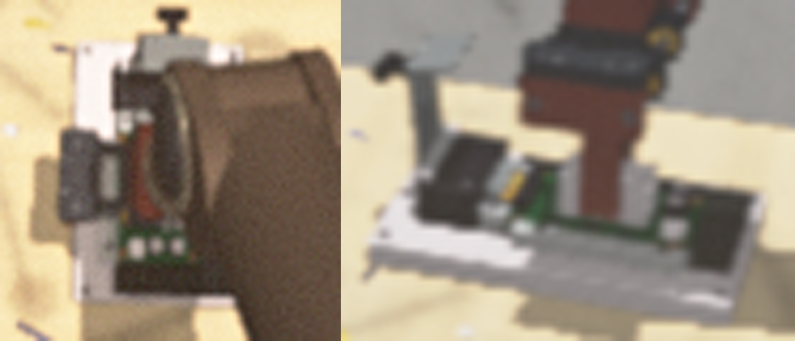

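The top view shows the board in the corner of the bed. The side view shows the strip against the pins at (515,185), with the cover still open at (430,110). The x position has stalled at home under about 19 N. The steady +0.3 N·m about z suggests the rear corner is carrying the fence load, so I'll check yaw.

Run:
```python
from h import *
for dy in (.01,.02,.03,.04,.05):
    move_linear(jw(-11,2.8,31.9),q(JY+dy),v=40); js(dy);
```

```text
0.01 t27.8 jp [-19.9   1.5  29.4] jF [-18.9  -4.2   7. ] yaw -0.043 T [-0.84  4.07 -0.2 ] w0.292
0.02 t28.2 jp [-19.9   1.2  29.3] jF [-17.6  -5.2   6.9] yaw -0.034 T [-0.88  3.98 -0.53] w0.293
0.03 t28.6 jp [-20.    1.   29.3] jF [-18.7  -5.6   6.9] yaw -0.024 T [-1.09  4.03 -0.58] w0.293
0.04 t29.1 jp [-20.1   0.8  29.3] jF [-18.1  -6.1   6.6] yaw -0.015 T [-1.16  4.06 -0.74] w0.294
0.05 t29.5 jp [-20.2   0.5  29.3] jF [-19.   -7.1   6.6] yaw -0.005 T [-1.36  4.16 -0.79] w0.294
```

Run:
```python
from h import *
for dy in (.02,.01,0,-.01,-.02,-.03,-.02,-.01,0.,.005):
    move_linear(jw(-11,2.8,31.9),q(JY+dy),v=40); js(dy);
```

```text
0.02 t29.9 jp [-19.9   1.4  29.3] jF [-18.   -4.8   6.3] yaw -0.034 T [-0.87  3.93 -0.47] w0.294
0.01 t30.3 jp [-19.9   1.6  29.3] jF [-17.9  -4.4   7. ] yaw -0.042 T [-0.84  4.   -0.05] w0.291
0 t30.7 jp [-19.9   1.6  29.3] jF [-18.4  -4.8   7. ] yaw -0.051 T [-0.86  4.02  0.53] w0.294
-0.01 t31.1 jp [-19.8   1.5  29.3] jF [-18.   -5.4   6.9] yaw -0.060 T [-0.93  3.94  0.74] w0.296
-0.02 t31.6 jp [-19.6   1.6  29.4] jF [-17.7  -5.2   5.9] yaw -0.070 T [-0.87  3.84  0.71] w0.293
-0.03 t32.0 jp [-19.5   1.5  29.4] jF [-17.   -5.2   5.5] yaw -0.080 T [-0.96  3.79  0.81] w0.300
-0.02 t32.4 jp [-19.5   1.6  29.4] jF [-17.2  -5.2   5.4] yaw -0.071 T [-0.93  3.79  0.54] w0.296
-0.01 t32.8 jp [-19.5   1.6  29.3] jF [-17.   -4.9   5.7] yaw -0.062 T [-0.88  3.75  0.19] w0.290
0.0 t33.2 jp [-19.4   1.5  29.4] jF [-16.6  -5.1   5.9] yaw -0.052 T [-0.88  3.72 -0.04] w0.294
0.005 t33.6 jp [-19.3   1.6  29.4] jF [-16.6  -4.9   5.7] yaw -0.048 T [-0.86  3.75 -0.24] w0.292
```

Run:
```python
from h import *
command_gripper(0.0,55);js("regrip")
move_linear(jw(-9.8,3.0,31.9),q(JY+.001),v=30);js("push");pause(.8);js("hold")
cs=read_camera("side");cv2.imwrite("pics/p5.png",cv2.resize(cs["image"][225:275,335:405],(770,550),interpolation=cv2.INTER_CUBIC)[:,:,::-1])
```

```text
regrip t34.0 jp [-19.3   1.5  29.4] jF [-16.7  -5.    6. ] yaw -0.048 T [-0.8   3.68 -0.16] w0.292
push t34.4 jp [-19.3   1.6  29.4] jF [-20.6  -4.7   9.9] yaw -0.051 T [-0.82  4.44  0.06] w0.289
hold t35.4 jp [-19.3   1.5  29.4] jF [-20.5  -4.8   9.8] yaw -0.051 T [-0.8   4.4  -0.02] w0.294
```

View pics/p5.png

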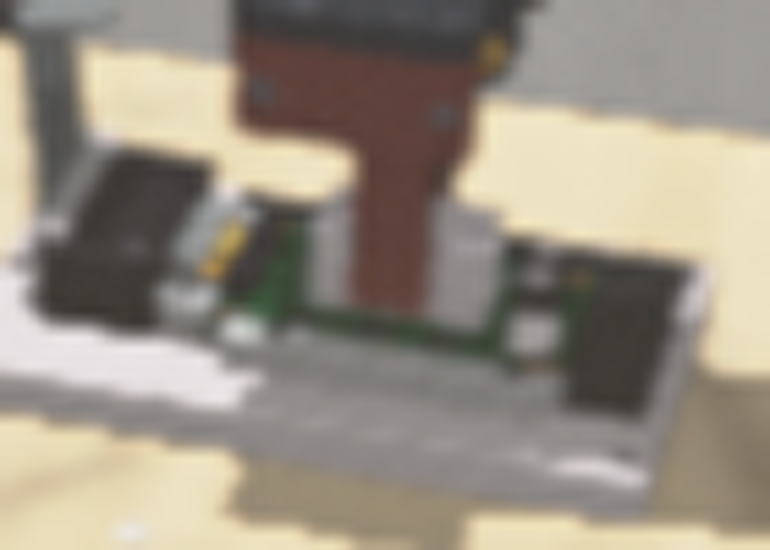

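The side view shows the strip up against the brass pins at (225,245), the board along the fence, and the cover back at (50,130). I'll check where the strip's end lies by casting a ray.

Run:
```python
from m import *
f=lambda u,v:np.array([335+(u+.5)/11-.5,225+(v+.5)/11-.5])
for n,p,z in(("brass/strip",(243,245),33),("brass/strip low",(236,258),31),("brass far",(203,268),29),("plate near-left corner",(640,475),16),("sink far-left top",(310,215),50),("sink near-left top",(500,240),50)):
    w=onz(S,f(*p),z)[0];d=w[:2]-JC;s,k=np.sin(JY),np.cos(JY);print(n,w.round(1),"jig",(k*d[0]+s*d[1]).round(1),(-s*d[0]+k*d[1]).round(1))
```

```text
brass/strip [ 541.8 -124.5   33. ] jig 25.8 7.3
brass/strip low [ 542.8 -119.9   31. ] jig 26.6 12.0
brass far [ 551.3 -114.9   29. ] jig 34.9 17.4
plate near-left corner [419.5 -60.3  16. ] jig -99.5 65.3
sink far-left top [ 521.8 -116.5   50. ] jig 5.5 14.3
sink near-left top [ 468.1 -117.8   50. ] jig -48.1 10.2
```

```bash
python3 -c "
from h import *
js('end');print(finish_job())"
```

```text
end t35.6 jp [-19.3   1.5  29.4] jF [-20.7  -5.1   9.6] yaw -0.051 T [-0.86  4.37  0.01] w0.290
the job is handed in; nothing more can be done
None
```

I handed the job in at 35.6 s with the dust cover swung back and staying open, and the board stalled in the jig's corner, still gripped by its heat sink and pressed with about 20 N towards the posts and 5 N towards the fence; that it is fully home rests on the force and torque readings, because the images only placed it to about 2 mm.

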